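Slide tray out from under the bench shelf

TASK

Two grey trays are parked under the low wooden bench shelf, held down by its overhanging front edge. Take the narrow one with the microscope slides by its upright grip, slide it forward until it is completely out from under the shelf, then lift it clear, keeping it level, and set it down gently, flat inside the steel carrying tray. Leave the wide tray with the dishes where it is.

Things in the scene. Friction and masses are not known exactly. Their poses are not given: they have to be found in the camera images.
- slide_tray: Narrow grey plastic tray, 120 (x) x 60 (y) x 18 mm high, about 130 g, loose, two glass slides in it. Origin: centre of underside; -x is its front, sticking out of the shelf towards the robot; z up. Grip: an upright fin centred at x = -42 mm, y = 0: 28 mm long (x), 12 mm thick (y), from the solid front deck at z = 18 to z = 60 mm. Its rear lies under the shelf, in either bay.
- dish_tray: The tray to leave alone: same plastic, length, height and grip fin, but 104 mm wide (y), with four small round dishes in it. Origin and axes as for the slide tray. It is in the other bay.
- shelf: Low wooden shelf fixed to the bench: board 160 (x) x 360 (y) mm, underside at z = 28, top at z = 42 mm, on side, middle and rear walls. Origin: on the bench under the board's centre; -x is the open front, front edge at x = -80 mm. Two 159 mm bays centred at y = +86 and -86 mm; a tray slides out along -x, and is out when its origin is past x = -140 mm. Small bottle and dish stand on the rear half.
- carrier: Open stainless steel carrying tray fixed on the bench at the robot's right: 240 (x) x 180 (y) x 30 mm high outside, walls and floor 4 mm thick. Origin: centre of its underside; z up. The slide tray fits inside in any direction.
Not all that is in view belongs to the job. What is shaped like the slide_tray but yellow is not meant.

How it is judged:
By the outcome, as a careful person would: the job done as asked, in the order asked, and still so for the second after the job is handed in, with the robot touching nothing.
It also fails if it takes over 45 s, if anything falls off the work surface, if the arm or the gripper's body presses on something with over 40 N, if the wrist force passes 120 N, or if a joint passes its speed limit or range.

ROBOT

A 7-joint arm with a two-finger parallel gripper is mounted at the origin on the work surface. World frame = base frame: x ahead of the robot, y to its left, z up, the work surface at z = 0. Lengths are in m, angles in rad, forces in N, time in s.
With the tool pointing down it reaches from about 0.425 to 0.95 m from the base axis. Payload 16.7 kg.
Tool frame: the origin (TCP) lies at the very end of the fingers, on their centre line; the grasp point (between the pads) lies 19 mm behind it; z points along the fingers, y is the line along which they close (so a half turn about z gives the same grasp; the last joint's range is limited). The gripper opens to 94 mm and grips with 3 to 60 N. Pads are 16 mm wide; open, the fingers measure 119 mm over their backs; the gripper's body (75 mm by 177 mm) begins 78 mm behind the grasp point.
Start: joints at [0.973, 0.426, 0.074, 1.606, -0.034, 1.111, -0.067], TCP at [0.293, -0.608, 0.205] pointing down, gripper open.
Joint ranges: [-2.85, 2.85], [-0.5, 2.14], [-1.23, 1.37], [0.21, 2.46], [-1.02, 4.16], [0.16, 2.05], [-2.73, 2.73]. Speed limits (rad/s): [1.89, 1.89, 2.39, 2.39, 3.01, 3.01, 3.01].

INTERFACE

Orientations are given as a rotation vector (axis times angle).
In Python, from plant import sensors, grab_frame, close_job gives the robot as it stands.
- The arm moves only by the shell command python3 -m pendant 'ROWS'. ROWS is JSON, a list that holds one entry, the list of rows, each a list of 7 numbers: the shift along the tool's x, y, z scaled (see below), then the turn, a rotation vector about the tool's x, y, z scaled (see below), then the opening, from 0 (shut) to 1 (fully open). In form: [[[tx, ty, tz, rx, ry, rz, hand], ...]]. A call has 1 to 10 rows; each row shifts and turns the commanded pose from where the row before left it, along the tool's axes as they then stand; what a row does not reach is not made up. The controller multiplies each number of a shift by 0.06 m and each number of a turn by 0.1 rad. A row lasts 1/8 s, in which the tool goes at most 62.5 mm and 10.7 degrees, less where a joint would pass 70% of its speed; a pose out of reach is approached as far as the arm can. A call with a number of a shift or a turn outside -1 to 1 is refused whole. A call with a gripper value outside its range is refused whole. The fingers move at their own pace and stop on an object; the grip force is fixed at half the most. Time passes only in rows, so rows that do not move let the fingers close. It gives the time, the measured TCP pose, the force, the opening and the grip force at its end, in the units of the state.
- sensors.observe(): the state, without advancing time (a new reading comes with each control period).
- grab_frame(name): name is "scene" or "top" or "wrist"; returns a dict with "image" (480x640x3 uint8, red, green, blue), "K" (3x3 intrinsics, pixels), "rvec" (rotation vector, rad) and "tvec" (3), from world to camera coordinates, as OpenCV has them; the wrist camera has in their place "mount" (4x4, takes a point from camera to tool coordinates, whose origin is the TCP and whose axes are the flange's). Camera axes: x right, y down, z forward; pixel columns grow to the right and rows downward; lengths in m; the calibration is good to about 2 mm. A picture is of the moment at which its call begins: read the wrist's pose just before it. There is no depth.
- close_job(): hands the job in; it is judged then, once.
The state is a dict: "time_s": time; "qpos": joint angles; "qd": joint speeds; "joint_efforts": joint torques, N m; "tool_pos": TCP position; "eef_rot": TCP orientation; "ft_force": force on the tool from outside, world axes, zero at the start; "moment": the same for the moment, N m; "finger_gap": finger opening in m; "grip_force": force on a finger pad.
Only numpy, scipy, OpenCV 4.12 (cv2) and the standard library are available. Lean on these libraries where they do the work, as an engineer would, in place of code of your own. Each camera call takes 0.05 s, during which the arm holds its last target. There are 200 camera calls.

## Working session

There is one attempt and no reset: what is moved stays moved. The work goes in short steps, Python scripts to look and compute and a shell command to move; the robot and the scene stay as the last step left them, time stands still between calls to the robot, and variables do not carry over. Pictures are saved under pics/ and viewed, at most 10 in all, crops included, and the job is handed in when it is done.

```bash
mkdir -p pics; cat > h.py <<'E'
import numpy as np,cv2
from scipy.spatial.transform import Rotation as R
from plant import sensors,grab_frame
def ray(f,px,z):
    n=cv2.undistortPoints(np.array([[px]],float),f["K"],None)[0,0]
    Rm=cv2.Rodrigues(np.array(f["rvec"],float))[0]; c=-Rm.T@np.array(f["tvec"]).ravel()
    d=Rm.T@np.array([n[0],n[1],1]); return c+d*(z-c[2])/d[2]
def snap(n,name):
    f=grab_frame(n); cv2.imwrite(f"pics/{name}.png",f["image"][:,:,::-1]); return f
def save(f,name): np.savez(name,**{k:f[k] for k in f})
E
python3 - <<'E'
from h import *
s=sensors.observe(); print(s)
print(R.from_rotvec(s["eef_rot"]).as_matrix().round(3))
for n in("scene","top"):
    f=snap(n,n+"0"); save(f,n+"0")
E
```

```text
{'time_s': 0.0, 'qpos': array([ 0.97249067,  0.42671966,  0.07384671,  1.60659643, -0.03406732,
        1.11081363, -0.06708539]), 'qd': array([-3.87884264e-04,  1.14699814e-03, -1.12661980e-04, -7.83513210e-05,
        1.07149254e-03, -1.45021417e-03,  7.15425430e-04]), 'joint_efforts': array([ 2.13446081e-03, -9.35801554e+01,  3.66784394e+00, -4.54173052e+01,
       -4.85962105e-02,  2.02920218e-02,  9.62960553e-05]), 'tool_pos': array([ 0.29265023, -0.60777407,  0.20478841]), 'eef_rot': array([-3.06164006e+00, -6.98812749e-01,  6.29708265e-04]), 'ft_force': array([ 0.01775012,  0.07828077, -0.27352306]), 'moment': array([0.02915881, 0.05025112, 0.00633095]), 'grip_force': 0.0, 'finger_gap': 0.09385199330321314}
[[ 0.901  0.434 -0.001]
 [ 0.434 -0.901  0.001]
 [-0.    -0.001 -1.   ]]
```

View pics/top0.png

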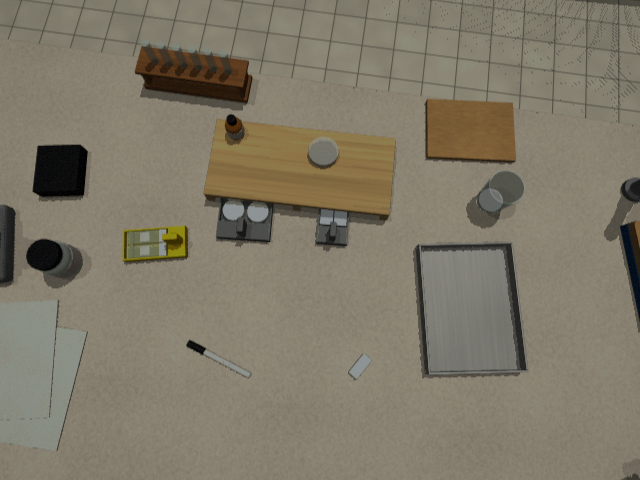

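View pics/scene0.png

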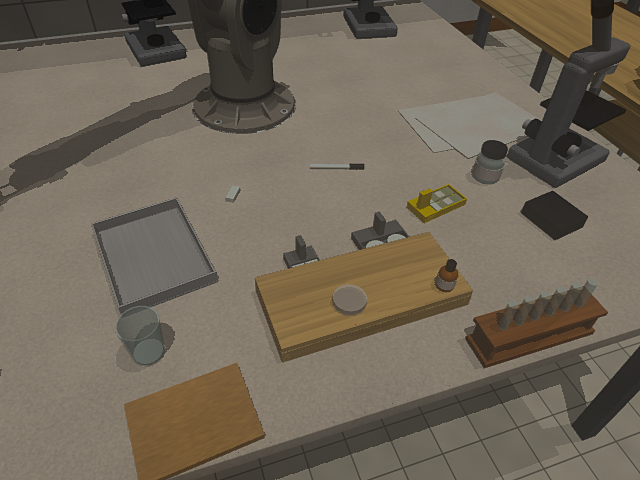

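The top view shows three candidates:
- The narrow grey tray with slides, at top px (332,228).
- The wide grey tray with dishes, at (245,222).
- The yellow lookalike, at (155,243).

I choose (332,228) and will check it in a close crop. The carrier's corners are at about (418,244) to (524,373), and the shelf's front edge runs from (206,196) to (389,213).

```bash
python3 - <<'E'
from h import *
f=dict(np.load("top0.npz")); im=f["image"]
c=cv2.resize(im[185:260,290:390],None,fx=8,fy=8,interpolation=cv2.INTER_CUBIC)
cv2.imwrite("pics/crop.png",c[:,:,::-1])
hsv=cv2.cvtColor(im,cv2.COLOR_RGB2HSV)
# shelf board
m=cv2.inRange(hsv,(10,70,80),(28,255,255)); m[:, :200]=0; m[:,400:]=0; m[:100]=0;m[230:]=0
m=cv2.morphologyEx(m,cv2.MORPH_OPEN,np.ones((5,5)))
k=max(cv2.findContours(m,0,2)[0],key=cv2.contourArea)
b=cv2.boxPoints(cv2.minAreaRect(k)); print("shelf px",b.round(1).tolist())
P=np.array([ray(f,p,.042) for p in b]);print(P.round(4).tolist(),[np.linalg.norm(P[i]-P[i-1]).round(3) for i in range(4)])
for p in [(418,244),(512,243),(524,371),(428,374)]: print("carr",ray(f,p,.03).round(3))
for p in [(316,243),(346,245)]: print("traycorner",ray(f,p,.018).round(4))
s=dict(np.load("scene0.npz"))
for p in [(94,226),(177,201),(216,275),(120,309)]: print("carr scene",ray(s,p,.03).round(3))
E
```

```text
shelf px [[203.3000030517578, 194.10000610351562], [211.89999389648438, 117.19999694824219], [397.5, 137.8000030517578], [388.8999938964844, 214.8000030517578]]
[[0.648, 0.2276, 0.042], [0.8087, 0.2436, 0.042], [0.8205, -0.1287, 0.042], [0.6606, -0.1297, 0.042]] [np.float64(0.358), np.float64(0.162), np.float64(0.372), np.float64(0.16)]
carr [ 0.615 -0.193  0.03 ]
carr [ 0.644 -0.37   0.03 ]
carr [ 0.412 -0.403  0.03 ]
carr [ 0.381 -0.233  0.03 ]
traycorner [5.905e-01 1.000e-04 1.800e-02]
traycorner [ 0.5953 -0.0576  0.018 ]
carr scene [ 0.426 -0.403  0.03 ]
carr scene [ 0.399 -0.234  0.03 ]
carr scene [ 0.629 -0.194  0.03 ]
carr scene [ 0.655 -0.366  0.03 ]
```

View pics/crop.png

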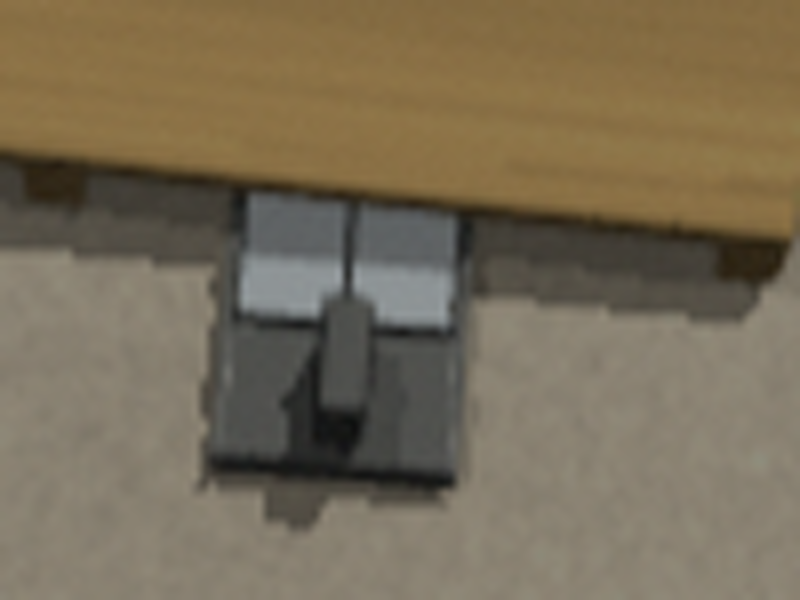

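The crop shows two clear slides behind a narrow deck with the fin, so (332,228) is the slide tray. The fin top centre is at crop (346,355), and the tray's front corners are at crop (210,462) and (452,475).

```bash
cat >> h.py <<'E'
def togo(target,yaw=None):
    s=sensors.observe(); M=R.from_rotvec(s["eef_rot"]).as_matrix(); d=np.array(target)-s["tool_pos"]
    print("t",s["time_s"],"tcp",s["tool_pos"].round(4),"yaw",np.degrees(np.arctan2(M[1,0],M[0,0])).round(2),"tool-z",M[:,2].round(3),"F",s["ft_force"].round(1))
    print("shift in units",(M.T@d/.06).round(2))
    if yaw is not None: print("rz units",round(-(np.radians(yaw)-np.arctan2(M[1,0],M[0,0]))/.1,2)); 
E
python3 - <<'E'
from h import *
f=dict(np.load("top0.npz"))
c=lambda x,y,z:ray(f,(290+x/8-.4,185+y/8-.4),z)
ang=lambda a,b:np.degrees(np.arctan2(*(b-a)[[1,0]])).round(1)
L,Rr=c(210,462,.018),c(452,475,.018)
print("corners",L.round(4),Rr.round(4),"yaw",ang(L,Rr)+90)
print("sides yaw",ang(c(210,462,.018),c(235,230,.018)),ang(c(452,475,.018),c(465,225,.018)))
a,b=ray(f,(206,196),.042),c(785,240,.042); print("shelf front",a.round(4),b.round(4),ang(a,b)+90,np.linalg.norm(a-b))
for q in[(320,405),(362,410),(327,297),(372,302)]: print("fin",c(*q,.06).round(4))
F=c(346,354,.06); print("fin c",F.round(4))
g=cv2.projectPoints(np.array([F]),*[np.load("scene0.npz")[k].astype(float) for k in("rvec","tvec","K")],None)[0];print("scene px",g)
togo([F[0],F[1],.12],5)
E
```

```text
corners [0.5918 0.0006 0.018 ] [ 0.5973 -0.0575  0.018 ] yaw 5.400000000000006
sides yaw 2.5 4.8
shelf front [0.6451 0.2218 0.042 ] [ 0.6606 -0.1274  0.042 ] 2.5 0.34953053856101796
fin [ 0.5999 -0.0236  0.06  ]
fin [ 0.6002 -0.0333  0.06  ]
fin [ 0.6256 -0.0215  0.06  ]
fin [ 0.6259 -0.032   0.06  ]
fin c [ 0.6128 -0.0278  0.06  ]
scene px [[[299.51256384 238.27503045]]]
t 0.1 tcp [ 0.2926 -0.6078  0.2048] yaw 25.71 tool-z [-0.001  0.001 -1.   ] F [-0.6  0.1  0.6]
shift in units [ 9.   -6.39  1.42]
rz units 3.61
```

```bash
python3 -m pendant '[[[0.5,-0.35,0,0,0,0,1],[0.75,-0.53,0,0,0,0,1],[0.75,-0.53,0,0,0,0,1],[0.75,-0.53,0,0,0,0,1],[0.75,-0.53,0,0,0,0,1],[0.75,-0.53,0,0,0,0,1],[0.75,-0.53,0,0,0,0,1],[0.75,-0.53,0,0,0,0,1],[0.75,-0.53,0,0,0,0,1],[0.75,-0.53,0,0,0,0,1]]]' && python3 -m pendant '[[[0.75,-0.53,0,0,0,0.9,1],[0,0,0,0,0,0.9,1],[0,0,0,0,0,0.9,1],[0,0,0,0,0,0.9,1],[0,0,0,0,0,0,1]]]'; python3 - <<'E'
from h import *
togo([.6128,-.0278,.20],4)
f=snap("wrist","w1"); print(f["mount"]); save(f,"w1")
E
```

```text
time_s: 1.35
tool_pos: [0.552, -0.141, 0.2054]
eef_rot: [-3.063, -0.699, 0.0]
ft_force: [-0.2, -0.8, -1.0]
finger_gap: 0.0937
grip_force: 0.0
time_s: 1.98
tool_pos: [0.5781, -0.0944, 0.2052]
eef_rot: [-3.138, -0.14, 0.001]
ft_force: [-0.4, -0.2, 0.8]
finger_gap: 0.094
grip_force: 0.0
t 1.975 tcp [ 0.5781 -0.0944  0.2052] yaw 5.12 tool-z [-0.  0. -1.] F [-0.4 -0.2  0.8]
shift in units [ 0.68 -1.05  0.09]
rz units 0.19
[[ 2.50659181e-04 -9.68952771e-01 -2.47245758e-01  7.30096135e-02]
 [ 9.99999800e-01  9.94347583e-05  6.24122120e-04 -7.39205794e-04]
 [-5.80160036e-04 -2.47245865e-01  9.68952602e-01 -1.79073112e-01]
 [ 0.00000000e+00  0.00000000e+00  0.00000000e+00  1.00000000e+00]]
```

View pics/w1.png

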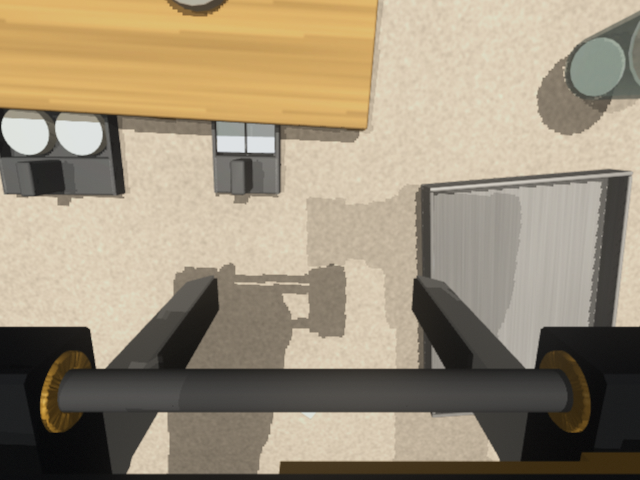

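The wrist view shows the slide tray: sides at x≈214 and 280, front edge at y≈193, fin top at about (240,175). The shelf front edge runs from (0,108) to (367,130). Next I cast these pixels to world points.

```bash
cat >> h.py <<'E'
def wr(f,s,px,z):
    n=cv2.undistortPoints(np.array([[px]],float),f["K"],None)[0,0]
    M=R.from_rotvec(s["eef_rot"]).as_matrix(); T=np.array(f["mount"])
    c=M@T[:3,3]+s["tool_pos"]; d=M@T[:3,:3]@np.array([n[0],n[1],1]); return c+d*(z-c[2])/d[2]
E
python3 - <<'E'
from h import *
f=dict(np.load("w1.npz")); s=sensors.observe(); w=lambda p,z:wr(f,s,p,z)
ang=lambda a,b:np.degrees(np.arctan2(*(b-a)[[1,0]])).round(1)
im=f["image"]; cv2.imwrite("pics/w1c.png",cv2.resize(im[100:205,200:300],None,fx=5,fy=5,interpolation=cv2.INTER_CUBIC)[:,:,::-1])
for p in[(214,186),(280,186),(214,125),(281,125)]: print(w(p,.018).round(4))
print("shelf",w((0,108),.042).round(4),w((367,130),.042).round(4),ang(w((0,108),.042),w((367,130),.042))+90)
print("shelf side",ang(w((367,128),.042),w((378,0),.042)))
E
```

```text
[0.6022 0.0017 0.018 ]
[ 0.6077 -0.0589  0.018 ]
[0.6562 0.0032 0.018 ]
[ 0.6616 -0.056   0.018 ]
shelf [0.6533 0.1726 0.042 ] [ 0.6634 -0.1296  0.042 ] 1.9000000000000057
shelf side 2.0
```

View pics/w1c.png

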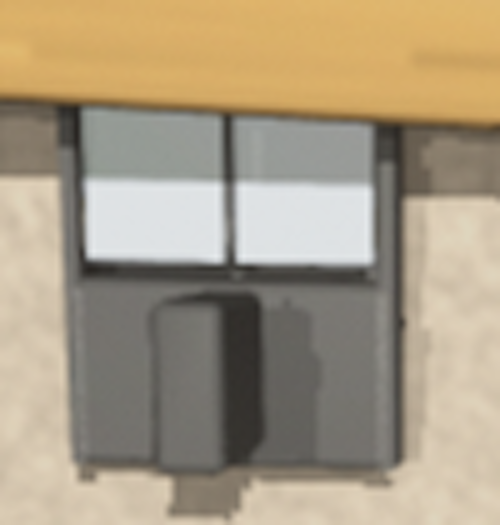

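The crop shows the fin top at px (231–244, 161–194) and the deck's front corners at (215.6,192.5) and (278,193).

```bash
python3 - <<'E'
from h import *
f=dict(np.load("w1.npz")); s=sensors.observe(); w=lambda p,z:wr(f,s,p,z)
for p in [(231.4,193.3),(244,193.3),(231.6,161),(244,161)]: print("fin",w(p,.06).round(4))
a,b=w((215.6,192.5),.018),w((278,193),.018); m=(a+b)/2
print(a.round(4),b.round(4),np.linalg.norm(a-b)); y=np.radians(4); print("fin from deck",m+.018*np.array([np.cos(y),np.sin(y),0]))
F=w((237.9,177.3),.06); print(F); togo([F[0],F[1],.026],3.5)
E
```

```text
fin [ 0.6031 -0.0228  0.06  ]
fin [ 0.604  -0.0331  0.06  ]
fin [ 0.6291 -0.022   0.06  ]
fin [ 0.63   -0.0319  0.06  ]
[0.5963 0.     0.018 ] [ 0.6011 -0.0575  0.018 ] 0.05770285193886951
fin from deck [ 0.61668063 -0.02744997  0.018     ]
[ 0.61657305 -0.02759142  0.06      ]
t 2.025 tcp [ 0.5781 -0.0944  0.2053] yaw 5.2 tool-z [-0.  0. -1.] F [ 0.1 -0.5 -0.4]
shift in units [ 0.74 -1.05  2.99]
rz units 0.3
```

```bash
python3 -m pendant '[[[0.37,-0.53,0,0,0,0.3,1],[0.37,-0.53,0,0,0,0,1],[0,0,0.7,0,0,0,1],[0,0,0.7,0,0,0,1],[0,0,0.6,0,0,0,1],[0,0,0.5,0,0,0,1],[0,0,0.3,0,0,0,1],[0,0,0.15,0,0,0,1],[0,0,0,0,0,0,1]]]'; python3 - <<'E'
from h import *
togo([.616,-.0276,.026],3.5); snap("wrist","w2")
E
```

```text
time_s: 3.15
tool_pos: [0.618, -0.0278, 0.0286]
eef_rot: [-3.14, -0.093, 0.0]
ft_force: [-0.6, -0.6, 0.7]
finger_gap: 0.0937
grip_force: 0.0
t 3.15 tcp [ 0.618  -0.0278  0.0286] yaw 3.38 tool-z [-0.  0. -1.] F [-0.6 -0.6  0.7]
shift in units [-0.03 -0.    0.04]
rz units -0.02
```

View pics/w2.png

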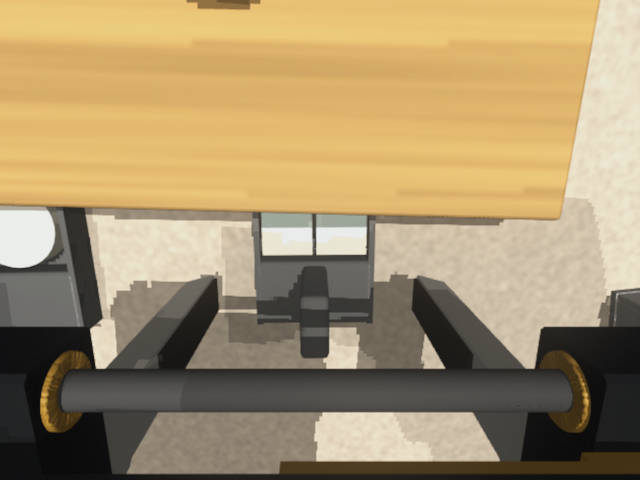

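The fin at px x≈314 is centred between the fingertips (217 and 415). Closing.

```bash
python3 -m pendant '[[[-0.03,0,0.04,0,0,0,1],[0,0,0,0,0,0,0],[0,0,0,0,0,0,0],[0,0,0,0,0,0,0],[0,0,0,0,0,0,0],[0,0,0,0,0,0,0],[0,0,0,0,0,0,0],[0,0,0,0,0,0,0],[0,0,0,0,0,0,0]]]'
```

```text
time_s: 4.32
tool_pos: [0.616, -0.0279, 0.0261]
eef_rot: [-3.14, -0.092, 0.0]
ft_force: [0.3, -0.5, 0.0]
finger_gap: 0.0174
grip_force: 0.0
```

```bash
python3 -m pendant '[[[0,0,0,0,0,0,0],[0,0,0,0,0,0,0],[0,0,0,0,0,0,0]]]'
```

```text
time_s: 4.7
tool_pos: [0.616, -0.0279, 0.0261]
eef_rot: [-3.14, -0.092, 0.0]
ft_force: [-0.0, 0.0, 0.2]
finger_gap: 0.0119
grip_force: 30.0
```

```bash
python3 -m pendant '[[[-0.05,0,0,0,0,0,0],[-0.1,0,0,0,0,0,0],[-0.15,-0.005,0,0,0,0,0],[-0.15,-0.005,0,0,0,0,0]]]'
```

```text
time_s: 5.2
tool_pos: [0.5881, -0.0289, 0.0261]
eef_rot: [-3.14, -0.092, 0.0]
ft_force: [-0.1, -0.7, -1.4]
finger_gap: 0.0115
grip_force: 30.0
```

```bash
python3 -m pendant '[[[-0.15,-0.005,0,0,0,0,0],[-0.2,-0.005,0,0,0,0,0],[-0.2,-0.005,0,0,0,0,0],[-0.2,-0.005,0,0,0,0,0],[-0.15,-0.005,0,0,0,0,0],[-0.1,0,0,0,0,0,0],[0,0,0,0,0,0,0]]]'; python3 - <<'E'
from h import *
f=snap("top","top1"); save(f,"top1"); togo([.53,-.03,.1])
im=f["image"]; cv2.imwrite("pics/top1c.png",cv2.resize(im[100:400,190:540],None,fx=2,fy=2)[:,:,::-1])
E
```

```text
time_s: 6.08
tool_pos: [0.5289, -0.0309, 0.0262]
eef_rot: [-3.14, -0.092, -0.0]
ft_force: [0.1, 0.4, -0.5]
finger_gap: 0.0119
grip_force: 30.0
t 6.125 tcp [ 0.5293 -0.0309  0.0262] yaw 3.37 tool-z [ 0.  0. -1.] F [ 0.4 -0.1 -1.1]
shift in units [ 0.01 -0.01 -1.23]
```

View pics/top1c.png

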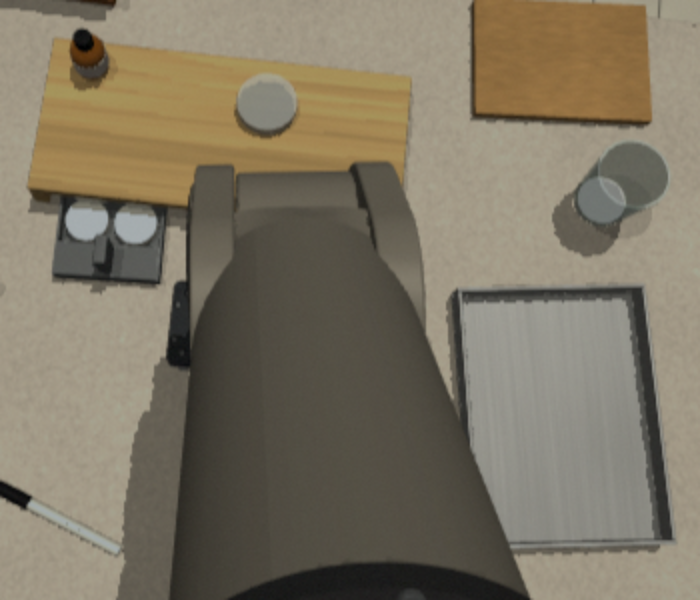

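The arm hides the tray in this view. The TCP moved 87 mm with the grip constant, which puts the tray's rear end at x≈0.63 against the shelf edge at 0.66. One wrist look to confirm before lifting.

```bash
python3 - <<'E'
from h import *
f=snap("wrist","w3")
E
```

```text
(no output)
```

View pics/w3.png

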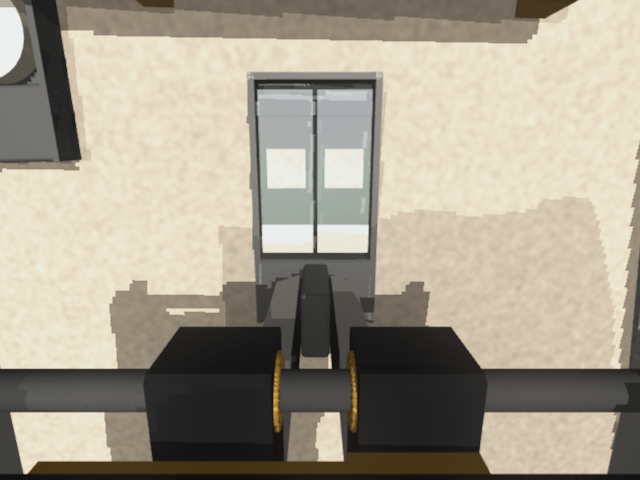

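The whole tray is in view with its rear edge at y≈73, clear of the shelf edge above the frame. Both slides are in it. Lifting straight up about 90 mm.

```bash
python3 -m pendant '[[[0,0,-0.05,0,0,0,0],[0,0,-0.1,0,0,0,0],[0,0,-0.2,0,0,0,0],[0,0,-0.25,0,0,0,0],[0,0,-0.25,0,0,0,0],[0,0,-0.25,0,0,0,0],[0,0,-0.25,0,0,0,0],[0,0,-0.1,0,0,0,0],[0,0,-0.05,0,0,0,0],[0,0,0,0,0,0,0]]]'; python3 - <<'E'
from h import *
togo([.479,-.307,.12],9.8)
E
```

```text
time_s: 7.42
tool_pos: [0.5289, -0.0308, 0.1159]
eef_rot: [-3.14, -0.092, 0.001]
ft_force: [0.6, 0.0, -1.6]
finger_gap: 0.0119
grip_force: 30.0
t 7.425 tcp [ 0.5289 -0.0308  0.1159] yaw 3.37 tool-z [-0.  0. -1.] F [ 0.6  0.  -1.6]
shift in units [-1.1   4.55 -0.07]
rz units -1.12
```

```bash
python3 -m pendant '[[[-0.02,0.1,0,0,0,0,0],[-0.05,0.25,0,0,0,0,0],[-0.1,0.4,0,0,0,0,0],[-0.12,0.5,0,0,0,0,0],[-0.12,0.5,0,0,0,0,0],[-0.12,0.5,0,0,0,0,0],[-0.12,0.5,0,0,0,0,0],[-0.12,0.5,0,0,0,0,0],[-0.12,0.5,0,0,0,0,0],[-0.1,0.4,0,0,0,0,0]]]' && python3 -m pendant '[[[-0.07,0.25,0,0,0,-0.2,0],[-0.04,0.15,0,0,0,-0.4,0],[0,0,0,0,0,-0.4,0],[0,0,0,0,0,-0.12,0],[0,0,0,0,0,0,0],[0,0,0,0,0,0,0]]]'; python3 - <<'E'
from h import *
togo([.479,-.307,.034],9.8)
f=snap("wrist","w4")
E
```

```text
time_s: 8.68
tool_pos: [0.4831, -0.2853, 0.1158]
eef_rot: [3.14, 0.09, -0.001]
ft_force: [1.2, 0.0, -1.3]
finger_gap: 0.0116
grip_force: 30.0
time_s: 9.43
tool_pos: [0.4795, -0.307, 0.1161]
eef_rot: [-3.13, -0.268, -0.0]
ft_force: [-0.2, -0.8, -1.3]
finger_gap: 0.0117
grip_force: 30.0
t 9.425 tcp [ 0.4795 -0.307   0.1161] yaw 9.79 tool-z [ 0.  0. -1.] F [-0.2 -0.8 -1.3]
shift in units [-0.01 -0.    1.37]
rz units -0.0
```

View pics/w4.png

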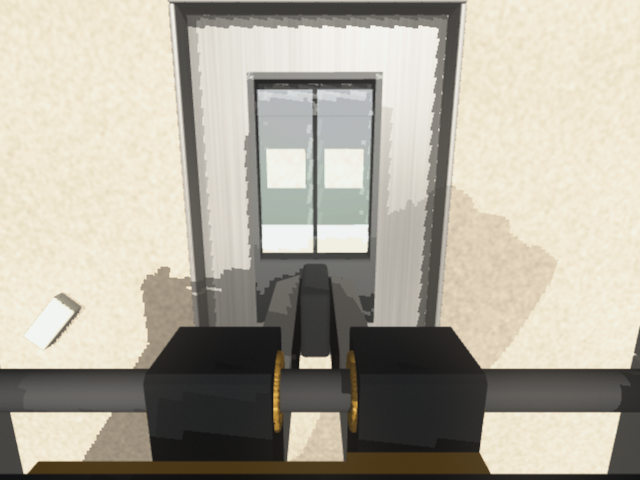

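The tray sits at the same pixels in the wrist frame as before the lift, so it has stayed level without slipping. It is centred between the carrier walls (x≈172–462). Lowering, with the last part slow.

```bash
python3 -m pendant '[[[0,0,0.1,0,0,0,0],[0,0,0.2,0,0,0,0],[0,0,0.25,0,0,0,0],[0,0,0.25,0,0,0,0],[0,0,0.25,0,0,0,0],[0,0,0.15,0,0,0,0],[0,0,0.08,0,0,0,0],[0,0,0.05,0,0,0,0],[0,0,0.02,0,0,0,0],[0,0,0,0,0,0,0]]]'
```

```text
time_s: 10.72
tool_pos: [0.4795, -0.3074, 0.0353]
eef_rot: [3.13, 0.268, 0.001]
ft_force: [-0.3, 0.1, -1.9]
finger_gap: 0.0118
grip_force: 30.0
```

```bash
python3 -m pendant '[[[0,0,0.02,0,0,0,0],[0,0,0.02,0,0,0,0],[0,0,0.01,0,0,0,0],[0,0,0,0,0,0,0]]]'
```

```text
time_s: 11.22
tool_pos: [0.4794, -0.3073, 0.032]
eef_rot: [-3.13, -0.268, 0.0]
ft_force: [-0.3, -0.5, -1.4]
finger_gap: 0.0115
grip_force: 30.0
```

```bash
python3 -m pendant '[[[0,0,0.01,0,0,0,0],[0,0,0.01,0,0,0,0],[0,0,0.01,0,0,0,0],[0,0,0,0,0,0,0]]]'
```

```text
time_s: 11.72
tool_pos: [0.4793, -0.3073, 0.0302]
eef_rot: [-3.13, -0.268, 0.0]
ft_force: [0.1, -0.6, -1.2]
finger_gap: 0.0117
grip_force: 30.0
```

```bash
python3 -m pendant '[[[0,0,0.01,0,0,0,0],[0,0,0.01,0,0,0,0],[0,0,0,0,0,0,0]]]'
```

```text
time_s: 12.1
tool_pos: [0.4794, -0.3073, 0.03]
eef_rot: [3.13, 0.268, 0.0]
ft_force: [-5.8, 4.4, 18.8]
finger_gap: 0.0117
grip_force: 30.0
```

Contact at z = 0.030 as expected. I'll ease off slightly, then release.

```bash
python3 -m pendant '[[[0,0,-0.015,0,0,0,0],[0,0,0,0,0,0,0.25],[0,0,0,0,0,0,0.5],[0,0,0,0,0,0,0.6],[0,0,0,0,0,0,0.6],[0,0,0,0,0,0,0.6]]]' && python3 -m pendant '[[[0,0,-0.1,0,0,0,0.6],[0,0,-0.3,0,0,0,0.6],[0,0,-0.5,0,0,0,0.6],[0,0,-0.6,0,0,0,0.6],[0,0,-0.6,0,0,0,0.6],[0,0,-0.6,0,0,0,0.6],[0,0,-0.3,0,0,0,0.6],[0,0,0,0,0,0,0.6]]]'; python3 - <<'E'
from h import *
f=snap("wrist","w5"); g=snap("scene","scene5")
cv2.imwrite("pics/fin.png",np.hstack([cv2.resize(f["image"],(400,300)),cv2.resize(g["image"],(400,300))])[:,:,::-1])
E
```

```text
time_s: 12.85
tool_pos: [0.4794, -0.3073, 0.03]
eef_rot: [-3.13, -0.268, 0.0]
ft_force: [0.2, -0.0, -0.0]
finger_gap: 0.0556
grip_force: 0.0
time_s: 13.85
tool_pos: [0.4799, -0.3076, 0.2114]
eef_rot: [3.129, 0.268, 0.003]
ft_force: [0.2, -0.4, -0.0]
finger_gap: 0.0565
grip_force: 0.0
```

View pics/fin.png

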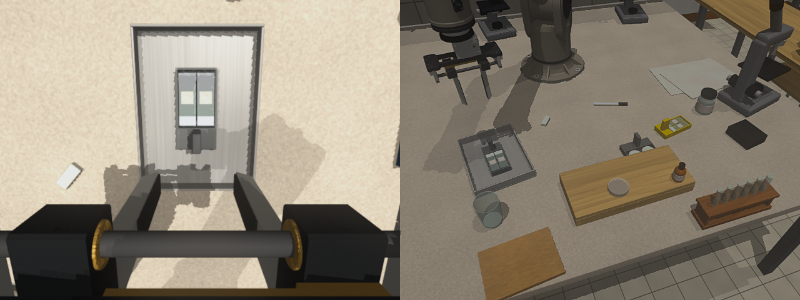

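The slide tray lies flat in the middle of the carrier (left half, about (197,110)) with both slides in it. The dish tray is still under the shelf and the gripper is clear.

```bash
python3 -c "from plant import close_job; print(close_job())"
```

```text
the job is handed in; nothing more can be done
None
```

The slide tray is out from under the shelf and set down flat in the middle of the steel carrying tray with both slides in it; the dish tray is still under the shelf, and the job was handed in at about 14 s.

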